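Set the airbrush bleed valve

TASK

First flip the compressor's toggle switch to off, its lever leaning away from the robot. Then turn the small wheel valve clockwise until it comes to its stop and back it off exactly two full turns from there. Finish while still gripping the wheel's upright handle between the fingers, holding the valve still at that setting, and leave the other things on the bench where they are.

Things in the scene. Friction and masses are not known exactly. Their poses are not given: they have to be found in the camera images.
- valve: Fixed brass needle valve on an 80 x 80 x 8 mm steel flange. Origin under the flange centre on the bench, z up along the stem. One brass outlet stub, 60 mm long from the axis, 30 mm up, points along its +x (away from the robot, yaw up to 0.6 rad either way). On top, a dark steel spoked handwheel, rim centreline radius 45 mm, 12 mm thick, 88 mm above the bench.
- valve_axis (a point): Point on the stem axis of the valve, 130 mm above the bench (the height of handle_grip).
- wheel (a joint): Handwheel angle, rad: 0 is closed against the stop; counter-clockwise from above opens and grows, to almost 4 turns. Starts 0.4 to 1.1 turns open. At 0 and at every full turn the handle stands exactly over the outlet stub (valve's +x). The wheel does not rise. Turning takes 2 to 3 N at the handle; it stays where left.
- handle: Upright black revolving handle on the wheel's rim: a round sleeve 20 mm in diameter, from 98 to 153 mm above the bench, its axis 45 mm from the stem axis. It spins freely on its own vertical pin, so a gripper holding it may keep its orientation while carrying it round the circle. Origin at the centre of its foot, z up.
- handle_grip (a point): Point on the axis of the handle, 130 mm above the bench, 23 mm below its top: where to grip it from above.
- switch_box: The compressor's switch: a fixed grey plastic box 80 (x) x 66 (y) x 45 mm high with a steel toggle lever on top. Origin under its centre on the bench; its -x side faces roughly the robot (yaw up to 0.5 rad either way). The valve and the switch may each stand left or right.
- toggle (a joint): Angle of the toggle lever in rad: 0 is on (it leans 0.6 rad to the box's -x, towards the robot), 1.2 is off (it leans 0.6 rad to the box's +x, away from the robot). It hinges about the box's y axis 50 mm above the bench over the box's centre, needs about 0.5 N at its tip, and falls over to the nearer end by itself past the middle.
- toggle_tip (a point): Centre of the 16 mm ball at the tip of the toggle lever, 60 mm from its hinge; the rod is 9 mm thick. In the on position it is 100 mm above the bench.
- screwdriver: Loose red-handled screwdriver lying on the bench between valve and switch. Bystander.
- hex_key: Loose L-shaped stainless hex key, 95 x 30 mm, 6 mm thick, lying flat. Bystander.
- mug: Empty green ceramic mug, 80 mm wide and 92 mm tall, standing beyond the valve and switch. Bystander.
- bit_case: Grey plastic bit case with its lid clipped on, 134 x 84 x 36 mm, loose, on the right. Bystander.
- level: Short aluminium spirit level, 230 x 22 x 50 mm, standing on its long edge, on the left. Bystander.
- jar: Small closed jar, 60 mm wide and 80 mm tall, far right. Bystander.
Mind the look-alikes: they are no part of the job. What is shaped like the valve but pink is not meant.

How it is judged:
On the way, in this order (a step that is already met when the one before it is completed fails the run):
1. the compressor's toggle is off (value of joint toggle above 1 rad), for 0.2 s.
2. with the toggle off, the valve is closed to its stop (value of joint toggle above 1 rad and value of joint wheel below 0.12 rad), for 0.2 s.
At the end, for the whole second after the job is handed in: The toggle is off (over 1.0 rad); the wheel stands 12.57 rad (two turns) from its stop within 0.26 rad (15 degrees) and still (under 0.1 rad/s); the fingers grip the upright handle with over 2 N, with the handle between them (TCP within 15 mm of the handle's axis, seen from above) (value of joint toggle above 1 rad and value of joint wheel between 12.306 and 12.826 rad and contact force between the fingers and handle above 2 N and horizontal distance between the grasp point and handle_grip below 0.015 m and velocity of joint wheel between -0.1 and 0.1 rad/s); the arm keeps its last pose, push and grip.
It fails at once if another thing on the bench is disturbed (moved over 30 mm) (distance of any of screwdriver, hex_key, mug, bit_case, level, jar from where it was at the start of the episode above 0.03 m).
It also fails if it takes over 72 s, if anything falls off the work surface, if the arm or the gripper's body presses on something with over 40 N, if the wrist force passes 120 N, or if a joint passes its speed limit or range.

ROBOT

A 7-joint arm with a two-finger parallel gripper is mounted at the origin on the work surface. World frame = base frame: x ahead of the robot, y to its left, z up, the work surface at z = 0. Lengths are in m, angles in rad, forces in N, time in s.
With the tool pointing down it reaches from about 0.4 to 0.85 m from the base axis. Payload 4.5 kg.
Tool frame: the origin (TCP) lies between the finger pads, 19 mm behind the fingertips; this is the grasp point; z points along the fingers, x is the direction in which the jaws open and shut, and the axes are right-handed (so a half turn about z gives the same grasp; the last joint's range is limited). The gripper opens to 88 mm and grips with 3 to 60 N. Pads are 18 mm wide; open, the fingers measure 123 mm over their backs; the gripper's body (75 mm by 187 mm) begins 45 mm behind the grasp point.
Start: joints at [0.034, 0.689, -0.195, 1.565, 0.157, 0.902, -0.215], TCP at [0.625, 0, 0.257] pointing down, gripper open.
Joint ranges: [-3.01, 3.01], [-0.46, 2.08], [-1.47, 1.51], [0.13, 2.56], [-1, 4.14], [0.04, 2.09], [-2.66, 2.66]. Speed limits (rad/s): [2.57, 2.57, 3.14, 3.14, 3.14, 3.14, 3.14].

INTERFACE

Orientations are given as a unit quaternion [x, y, z, w].
In Python, from plant import r gives the robot as it stands.
- The arm moves only by the shell command python3 -m pendant 'ROWS' [FORCE]. ROWS is JSON, a list of rows, each a list of 3 entries, a list of its own where there are three numbers: the turn, a rotation vector about the tool's x, y, z in rad, then the shift along the tool's x, y, z in m, then the opening, from 0 (shut) to 1 (fully open). In form: [[[wx, wy, wz], [tx, ty, tz], claw], ...]. A call has 1 to 10 rows; each row is the pose to reach, as a shift and turn from the pose commanded when the call began, along the tool's axes at that moment; what a row does not reach only later rows make up. A row lasts 1/10 s, in which the tool goes at most 50 mm and 8.59 degrees, less where a joint would pass 70% of its speed; a pose out of reach is approached as far as the arm can. A call with a gripper value outside its range is refused whole. The fingers move at their own pace and stop on an object; FORCE is the grip in N (left out, the last holds). Time passes only in rows, so rows that repeat a pose let the fingers close. It gives the time, the measured TCP pose, the force and the opening at its end, in the units of the state.
- r.get_state(): the state, without advancing time (a new reading comes with each control period).
- r.snapshot(name): name is "scene" or "side" or "wrist"; returns a dict with "image" (384x512x3 uint8, red, green, blue), "mtx" (3x3 intrinsics, pixels), "R" (3x3) and "t" (3): a world point X has camera coordinates R X + t; the wrist camera has in their place "T_tool_cam" (4x4, takes a point from camera to tool coordinates, whose origin is the TCP and whose axes are the tool frame's). Camera axes: x right, y down, z forward; pixel columns grow to the right and rows downward; lengths in m; the calibration is good to about 2 mm. The wrist camera is an equidistant fisheye: a pixel r from the principal point sees the ray r / f radians off the axis. A picture is of the moment at which its call begins: read the wrist's pose just before it. There is no depth.
- r.finish_job(): hands the job in, once; it reports no verdict.
The state is a dict: "clock": time; "q": joint angles; "qd": joint speeds; "joint_torque": joint torques, N m; "tool_pos": TCP position; "eef_rot": TCP orientation; "contact_force": force on the tool from outside, world axes, zero at the start; "moment": the same for the moment, N m; "opening": opening from 0.0 (shut) to 1.0 (fully open).
Only numpy, scipy, OpenCV 4.12 (cv2) and the standard library are available. Lean on these libraries where they do the work, as an engineer would, in place of code of your own. Each camera call takes 0.05 s, during which the arm holds its last target. There are 200 camera calls.

## Working session

There is one attempt and no reset: what is moved stays moved. The work goes in short steps, Python scripts to look and compute and a shell command to move; the robot and the scene stay as the last step left them, time stands still between calls to the robot, and variables do not carry over. Pictures are saved under pics/ and viewed, about 8 in all and at most 12, crops included, and the job is handed in when it is done.

```bash
mkdir -p pics; ls; python3 - <<'E'
from plant import r
import cv2,numpy as np,pickle
s=r.get_state();print(s)
d={}
for n in("scene","side","wrist"):
    p=r.snapshot(n);d[n]=p;print(n,{k:np.round(v,3).tolist() for k,v in p.items() if k!="image"})
pickle.dump((s,d),open("shots.pkl","wb"))
for n in d: cv2.imwrite(f"pics/{n}0.png",d[n]["image"][:,:,::-1])
a=cv2.resize(d["scene"]["image"],(800,600),interpolation=cv2.INTER_CUBIC)
cv2.imwrite("pics/scene_big.png",a[:,:,::-1])
E
```

```text
pics
{'clock': 0.0, 'q': array([ 0.03379925,  0.68998429, -0.19448249,  1.56633572,  0.15731362,
        0.90248946, -0.21511155]), 'qd': array([-0.00082665,  0.0006145 ,  0.00051853,  0.00137821,  0.00019269,
       -0.00142544, -0.00050036]), 'joint_torque': array([ 3.38560185e-04, -5.27571630e+01, -1.26686912e+00, -1.53434461e+01,
       -5.26333472e-02,  6.56995355e-03,  1.65937727e-04]), 'tool_pos': array([ 6.24407873e-01, -6.63998160e-05,  2.56611226e-01]), 'eef_rot': array([ 9.99999583e-01,  2.83608962e-05, -9.09456924e-04,  8.07328737e-05]), 'contact_force': array([-0.13621342,  0.67240062,  1.50226296]), 'moment': array([-0.00293388, -0.05104301, -0.00367019]), 'opening': 1.0025743249838261}
scene {'mtx': [[349.274, 0.0, 259.508], [0.0, 349.274, 190.431], [0.0, 0.0, 1.0]], 'R': [[0.569, 0.822, 0.01], [0.619, -0.421, -0.663], [-0.541, 0.383, -0.749]], 't': [-0.31, -0.273, 1.327]}
side {'mtx': [[416.667, 0.0, 256.368], [0.0, 416.667, 197.145], [0.0, 0.0, 1.0]], 'R': [[0.959, -0.282, -0.008], [-0.192, -0.633, -0.75], [0.206, 0.721, -0.662]], 't': [-0.52, 0.162, 1.156]}
wrist {'mtx': [[297.319, 0.0, 255.861], [0.0, 297.319, 191.781], [0.0, 0.0, 1.0]], 'T_tool_cam': [[1.0, 0.0, -0.001, -0.001], [0.0, 0.959, 0.283, -0.072], [0.001, -0.283, 0.959, -0.128], [0.0, 0.0, 0.0, 1.0]]}
```

View pics/scene_big.png

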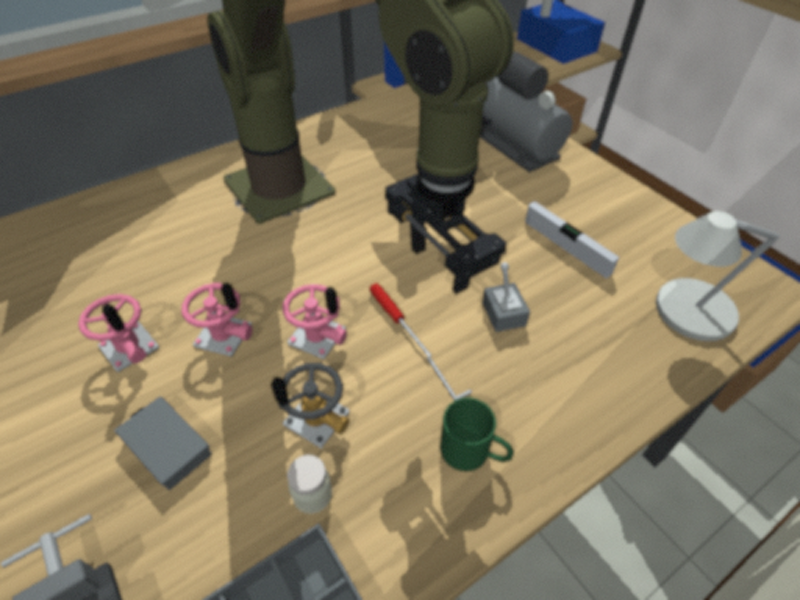

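View pics/side0.png

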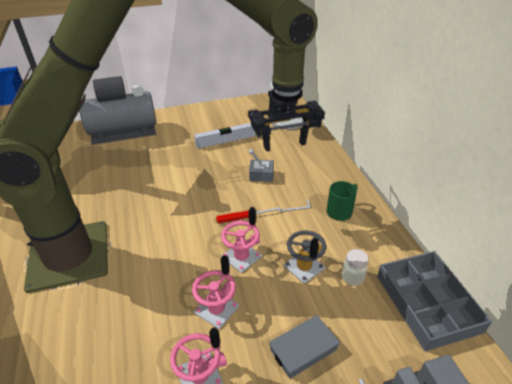

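Scene picture at 800x600: there are four look-alikes. Pink valves stand at (118,325), (220,315) and (315,315). The brass valve with the dark wheel is at (310,400), and at (306,248) in the side view, so that is the one meant. The switch is at (507,300), side (262,168). Next is a close crop of valve and switch from both cameras.

```bash
python3 - <<'E'
import cv2,numpy as np,pickle
s,d=pickle.load(open("shots.pkl","rb"))
def c(n,x,y,w=66,h=50):
    z=cv2.resize(d[n]["image"][y:y+h,x:x+w],(396,300),interpolation=cv2.INTER_CUBIC)
    for k in range(0,w,10): cv2.putText(z,str(x+k),(k*6,8),0,.3,(255,0,0)); z[::4,k*6]=255
    for k in range(0,h,10): cv2.putText(z,str(y+k),(0,k*6+8),0,.3,(255,0,0)); z[k*6,::4]=255
    return z
a=np.vstack([np.hstack([c("scene",168,232),c("side",275,228)]),np.hstack([c("scene",292,164),c("side",230,145)])])
cv2.imwrite("pics/crop1.png",a[:,:,::-1])
E
```

```text
(no output)
```

View pics/crop1.png

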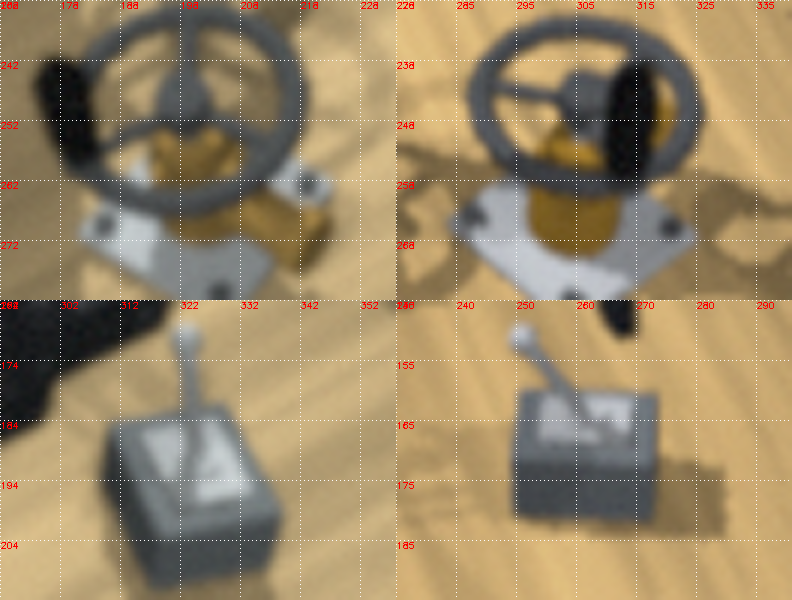

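```bash
cat > geo.py <<'E'
import numpy as np,pickle
s,d=pickle.load(open("shots.pkl","rb"))
def ray(n,u,v):
    p=d[n];R,t=p["R"],p["t"];D=R.T@np.linalg.solve(p["mtx"],[u,v,1.]);return -R.T@t,D/np.linalg.norm(D)
def atz(n,uv,z):
    c,D=ray(n,*uv);return c+D*(z-c[2])/D[2]
def tri(a,b):
    A=np.zeros((3,3));y=np.zeros(3)
    for n,uv in(("scene",a),("side",b)):
        c,D=ray(n,*uv);P=np.eye(3)-np.outer(D,D);A+=P;y+=P@c
    return np.linalg.solve(A,y)
E
python3 - <<'E'
from geo import *
np.set_printoptions(precision=4,suppress=True)
print("handle .1255",tri((179.7,250.7),(314.2,248.3)),atz("scene",(179.7,250.7),.1255),atz("side",(314.2,248.3),.1255))
print("hub",tri((198.8,247),(306,243.8)))
print("rim .088",tri((199.5,250),(306.7,245.7)),atz("scene",(199.5,250),.088),atz("side",(306.7,245.7),.088))
print("stub .03",tri((220.5,272.8),(320.3,247.7)),atz("scene",(220.5,272.8),.03),atz("side",(320.3,247.7),.03))
print("holes", [atz("scene",((x)/6+168,y/6+232),.008) for x,y in((105,225),(308,185),(220,292))],[atz("side",((x-396)/6+275,y/6+228),.008) for x,y in((475,217),(670,230),(570,297))])
print("ball .1",tri((323.2,170),(251.2,150.8)),atz("scene",(323.2,170),.1),atz("side",(251.2,150.8),.1))
c=np.array([atz("scene",p,.045) for p in((309.8,184.8),(330.7,181),(339.5,199.8),(317.8,203.2))]);print(c,c.mean(0))
c=np.array([atz("side",p,.045) for p in((250.2,160.3),(273.5,160.5),(273.5,173),(249.8,171.7))]);print(c,c.mean(0))
E
```

```text
handle .1255 [ 0.6104 -0.2696  0.1219] [ 0.6134 -0.2709  0.1255] [ 0.6086 -0.2716  0.1255]
hub [ 0.6084 -0.224   0.0918]
rim .088 [ 0.6112 -0.2244  0.0835] [ 0.6141 -0.2254  0.088 ] [ 0.6094 -0.2279  0.088 ]
stub .03 [ 0.6652 -0.2009  0.0313] [ 0.6658 -0.2022  0.03  ] [ 0.6652 -0.1979  0.03  ]
holes [array([ 0.5959, -0.2668,  0.008 ]), array([ 0.6282, -0.1855,  0.008 ]), array([ 0.6511, -0.2414,  0.008 ])] [array([ 0.5695, -0.2099,  0.008 ]), array([ 0.6499, -0.2418,  0.008 ]), array([ 0.594 , -0.2636,  0.008 ])]
ball .1 [0.5839 0.1962 0.1   ] [0.585  0.1947 0.1   ] [0.5838 0.1982 0.1   ]
[[0.5727 0.1629 0.045 ]
 [0.5963 0.2254 0.045 ]
 [0.666  0.1959 0.045 ]
 [0.6404 0.1357 0.045 ]] [0.6189 0.18   0.045 ]
[[0.586  0.2214 0.045 ]
 [0.6608 0.1974 0.045 ]
 [0.6396 0.1326 0.045 ]
 [0.5678 0.1616 0.045 ]] [0.6135 0.1783 0.045 ]
```

The crops confirm the choice: a brass body and dark wheel, with no pink. In scene pixels the handle is at (180,251), the stub end at (220,273) and the ball at (323,170).

My estimates:
- **Valve:** axis (0.611, -0.2255), yaw about 0.39. The handle is at (0.611, -0.270), which makes the wheel about 4.3 rad (0.69 turn) open. That lies inside the stated range.
- **Switch:** centre (0.616, 0.179), yaw about -0.37. The ball is at (0.584, 0.195, 0.100), and its height agrees.

First comes the toggle: fingers shut, standing behind the ball.

```bash
python3 -m pendant '[[[0,0,0],[-0.02,-0.045,0],0],[[0,0,0],[-0.04,-0.09,0],0],[[0,0,0],[-0.06,-0.135,0],0],[[0,0,0],[-0.08,-0.18,0],0],[[0,0,0],[-0.087,-0.213,0],0],[[0,0,0],[-0.087,-0.213,0.04],0],[[0,0,0],[-0.087,-0.213,0.08],0],[[0,0,0],[-0.087,-0.213,0.12],0],[[0,0,0],[-0.087,-0.213,0.153],0],[[0,0,0],[-0.087,-0.213,0.153],0]]' 20
python3 - <<'E'
from geo import *
print("pink handle",tri((212,192),(252,215)))
E
```

```text
clock: 1.15
tool_pos: [0.535, 0.2118, 0.1004]
eef_rot: [1.0, 0.0, -0.004, 0.002]
contact_force: [-0.0, -0.2, 1.1]
opening: 0.116
pink handle [ 0.497443   -0.11998642  0.12563171]
```

```bash
python3 -m pendant '[[[0,0,0],[0.009,0.0035,0],0],[[0,0,0],[0.018,0.007,0],0],[[0,0,0],[0.028,0.011,0],0],[[0,0,0],[0.037,0.0145,0],0],[[0,0,0],[0.046,0.018,0],0],[[0,0,0],[0.055,0.0215,0],0],[[0,0,0],[0.065,0.025,0],0],[[0,0,0],[0.074,0.029,0],0],[[0,0,0],[0.074,0.029,0],0],[[0,0,0],[0.074,0.029,0],0]]'
python3 -m pendant '[[[0,0,0],[-0.02,-0.008,0],0],[[0,0,0],[-0.04,-0.016,0],0],[[0,0,0],[-0.05,-0.016,-0.04],0],[[0,0,0],[-0.05,-0.016,-0.08],0],[[0,0,0],[-0.05,-0.016,-0.1],0],[[0,0,0],[-0.05,0.03,-0.1],0.6],[[0,0,0],[-0.04,0.075,-0.1],0.6],[[0,0,0],[-0.03,0.12,-0.1],0.6],[[0,0,0],[-0.02,0.165,-0.1],0.6],[[0,0,0],[-0.02,0.18,-0.1],0.6]]'
python3 - <<'E'
from plant import r
import cv2,numpy as np
z=[cv2.resize(r.snapshot("scene")["image"][155:215,280:360],(400,300),interpolation=3),cv2.resize(r.snapshot("side")["image"][135:195,215:295],(400,300),interpolation=3)]
cv2.imwrite("pics/tog.png",np.hstack(z)[:,:,::-1]);print(r.get_state()["tool_pos"])
E
```

```text
clock: 2.15
tool_pos: [0.6119, 0.1839, 0.1042]
eef_rot: [1.0, -0.0, -0.0, -0.0]
contact_force: [0.4, -0.4, 0.7]
opening: 0.003
clock: 3.15
tool_pos: [0.5924, -0.0025, 0.2043]
eef_rot: [1.0, -0.004, 0.0, 0.002]
contact_force: [0.1, -0.5, -0.0]
opening: 0.436
[0.59143328 0.00094655 0.20420938]
```

View pics/tog.png

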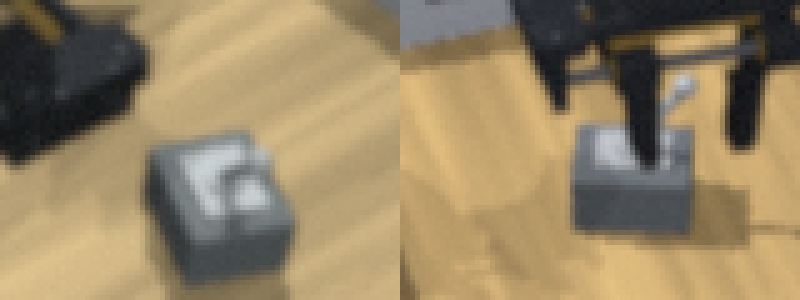

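The lever now leans away from the robot: its ball is at side-crop (685,85), at the far end. Next I move above the handle and check with the wrist camera.

```bash
python3 -m pendant '[[[0,0,0],[0.004,0.045,0],0.6],[[0,0,0],[0.008,0.09,0],0.6],[[0,0,0],[0.012,0.135,0],0.6],[[0,0,0],[0.016,0.18,0],0.6],[[0,0,0],[0.0195,0.225,0],0.6],[[0,0,0],[0.0195,0.271,0],0.6],[[0,0,0],[0.0195,0.271,0],0.6],[[0,0,0],[0.0195,0.271,0],0.6]]'
python3 - <<'E'
from plant import r
import cv2,numpy as np
from scipy.spatial.transform import Rotation as Ro
s=r.get_state();p=r.snapshot("wrist");im=p["image"].copy()
T=p["T_tool_cam"];K=p["mtx"];R=Ro.from_quat(s["eef_rot"]).as_matrix()
def proj(X):
    c=T[:3,:3].T@(R.T@(np.array(X)-s["tool_pos"])-T[:3,3]);th=np.arctan2(np.hypot(c[0],c[1]),c[2]);v=c[:2]/np.hypot(*c[:2])*th*K[0,0];return v+K[:2,2]
print(s["tool_pos"],s["contact_force"])
for X in([.611,-.2255,.094],[.611,-.270,.153],[.611,-.270,.098],[.6665,-.2027,.03]):
    q=proj(X);print(X,q.round(1));cv2.drawMarker(im,(int(round(q[0])),int(round(q[1]))),(255,0,0),0,7)
cv2.imwrite("pics/w1.png",cv2.resize(im,(800,600),interpolation=3)[:,:,::-1])
E
```

```text
clock: 4.05
tool_pos: [0.612, -0.2648, 0.2041]
eef_rot: [1.0, 0.0, 0.0, -0.001]
contact_force: [0.2, 1.7, -0.2]
opening: 0.597
[ 0.61199659 -0.2648379   0.20410545] [ 0.24454949  1.66046583 -0.18785309]
[0.611, -0.2255, 0.094] [255.8 147.6]
[0.611, -0.27, 0.153] [255.7 227.9]
[0.611, -0.27, 0.098] [255.8 201.7]
[0.6665, -0.2027, 0.03] [310.4 117.7]
```

View pics/w1.png

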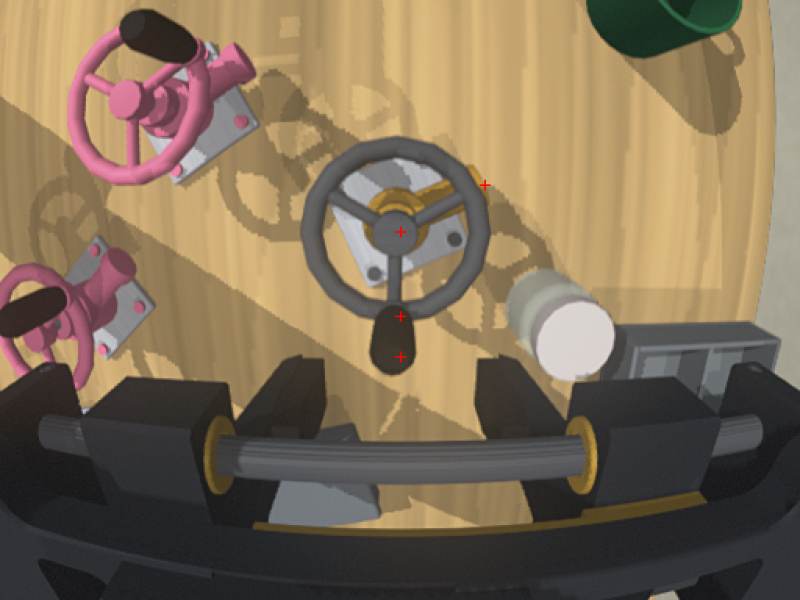

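The red marks land within about 3 mm of hub, handle and stub. The hub shows at (395,232) and the handle top at (392,357), so x comes out about 2 mm smaller: axis (0.6085, -0.2255), handle (0.609, -0.2705). Now I descend and grip.

```bash
python3 -m pendant '[[[0,0,0],[-0.002,0,0.025],0.6],[[0,0,0],[-0.002,0,0.05],0.6],[[0,0,0],[-0.002,0.0005,0.074],0.6],[[0,0,0],[-0.002,0.0005,0.074],0.6],[[0,0,0],[-0.002,0.0005,0.074],0.2],[[0,0,0],[-0.002,0.0005,0.074],0],[[0,0,0],[-0.002,0.0005,0.074],0],[[0,0,0],[-0.002,0.0005,0.074],0],[[0,0,0],[-0.002,0.0005,0.074],0],[[0,0,0],[-0.002,0.0005,0.074],0]]' 25
python3 - <<'E'
import numpy as np
from plant import r
s=r.get_state();print(s["tool_pos"],s["contact_force"],s["opening"]*88)
# clockwise from -90 deg, 18 deg/row, tool shift relative to start: (dx,-dy)
for start,sg in((-90,-1),(90,-1)):
    print([[round(.045*(np.cos(a)-np.cos(np.radians(start))),4),round(-.045*(np.sin(a)-np.sin(np.radians(start))),4)] for a in np.radians(start+sg*18*np.arange(1,11))])
E
```

```text
clock: 5.1
tool_pos: [0.6096, -0.2676, 0.1313]
eef_rot: [1.0, -0.0, 0.0, 0.0]
contact_force: [-0.7, 0.2, 6.0]
opening: 0.216
[ 0.60959585 -0.26763303  0.13129672] [-0.71611821  0.18836794  6.03339661] 18.9868245376176
[[np.float64(-0.0139), np.float64(-0.0022)], [np.float64(-0.0265), np.float64(-0.0086)], [np.float64(-0.0364), np.float64(-0.0185)], [np.float64(-0.0428), np.float64(-0.0311)], [np.float64(-0.045), np.float64(-0.045)], [np.float64(-0.0428), np.float64(-0.0589)], [np.float64(-0.0364), np.float64(-0.0715)], [np.float64(-0.0265), np.float64(-0.0814)], [np.float64(-0.0139), np.float64(-0.0878)], [np.float64(-0.0), np.float64(-0.09)]]
[[np.float64(0.0139), np.float64(0.0022)], [np.float64(0.0265), np.float64(0.0086)], [np.float64(0.0364), np.float64(0.0185)], [np.float64(0.0428), np.float64(0.0311)], [np.float64(0.045), np.float64(0.045)], [np.float64(0.0428), np.float64(0.0589)], [np.float64(0.0364), np.float64(0.0715)], [np.float64(0.0265), np.float64(0.0814)], [np.float64(0.0139), np.float64(0.0878)], [np.float64(0.0), np.float64(0.09)]]
```

```bash
python3 -m pendant '[[[0,0,0],[-0.0139,-0.0022,0],0],[[0,0,0],[-0.0265,-0.0086,0],0],[[0,0,0],[-0.0364,-0.0185,0],0],[[0,0,0],[-0.0428,-0.0311,0],0],[[0,0,0],[-0.045,-0.045,0],0],[[0,0,0],[-0.0428,-0.0589,0],0],[[0,0,0],[-0.0364,-0.0715,0],0],[[0,0,0],[-0.0265,-0.0814,0],0],[[0,0,0],[-0.0139,-0.0878,0],0],[[0,0,0],[0,-0.09,0],0]]'
python3 -m pendant '[[[0,0,0],[0,0,0],0],[[0,0,0],[0,0,0],0]]'
```

```text
clock: 6.1
tool_pos: [0.6098, -0.1774, 0.1312]
eef_rot: [1.0, 0.0, -0.0, 0.001]
contact_force: [-2.4, -4.1, 5.6]
opening: 0.222
clock: 6.3
tool_pos: [0.6115, -0.1776, 0.1313]
eef_rot: [1.0, 0.0, 0.002, 0.0]
contact_force: [2.6, -1.8, 5.0]
opening: 0.218
```

```bash
python3 -m pendant '[[[0,0,0],[0.0139,0.0022,0],0],[[0,0,0],[0.0265,0.0086,0],0],[[0,0,0],[0.0364,0.0185,0],0],[[0,0,0],[0.0403,0.0249,0],0],[[0,0,0],[0.0403,0.0249,0],0]]'
python3 -m pendant '[[[0,0,0],[0.0014,0.0032,0],0],[[0,0,0],[0.0014,0.0032,0],0],[[0,0,0],[0.0014,0.0032,0],0]]'
python3 -m pendant '[[[0,0,0],[0.001,0.003,0],0],[[0,0,0],[0.001,0.003,0],0],[[0,0,0],[0.001,0.003,0],0]]'
```

```text
clock: 6.8
tool_pos: [0.6502, -0.2037, 0.1313]
eef_rot: [1.0, -0.001, 0.001, 0.001]
contact_force: [-0.2, -2.4, 7.4]
opening: 0.216
clock: 7.1
tool_pos: [0.6506, -0.2046, 0.1313]
eef_rot: [1.0, 0.0, -0.001, -0.001]
contact_force: [-3.5, 1.2, 9.4]
opening: 0.215
clock: 7.4
tool_pos: [0.6507, -0.2048, 0.1312]
eef_rot: [1.0, 0.001, -0.002, -0.002]
contact_force: [-6.3, 4.4, 11.4]
opening: 0.219
```

The wheel has come to its stop at angle about 0.41 rad, which agrees with the stub yaw of 0.39. The reaction is about 6.5 N tangential, with no motion. The reference TCP is (0.6507, -0.2048). Now back off two turns.

```bash
python3 -m pendant '[[[0,0,0],[-0.0064,-0.0126,0],0],[[0,0,0],[-0.0163,-0.0225,0],0],[[0,0,0],[-0.0289,-0.0289,0],0],[[0,0,0],[-0.0428,-0.0311,0],0],[[0,0,0],[-0.0567,-0.0289,0],0],[[0,0,0],[-0.0693,-0.0225,0],0],[[0,0,0],[-0.0792,-0.0126,0],0],[[0,0,0],[-0.0856,0,0],0],[[0,0,0],[-0.0878,0.0139,0],0],[[0,0,0],[-0.0856,0.0278,0],0]]'
python3 -m pendant '[[[0,0,0],[0.0064,0.0126,0],0],[[0,0,0],[0.0163,0.0225,0],0],[[0,0,0],[0.0289,0.0289,0],0],[[0,0,0],[0.0428,0.0311,0],0],[[0,0,0],[0.0567,0.0289,0],0],[[0,0,0],[0.0693,0.0225,0],0],[[0,0,0],[0.0792,0.0126,0],0],[[0,0,0],[0.0856,0,0],0],[[0,0,0],[0.0878,-0.0139,0],0],[[0,0,0],[0.0856,-0.0278,0],0]]'
```

```text
clock: 8.4
tool_pos: [0.5661, -0.2354, 0.1313]
eef_rot: [1.0, 0.0, -0.0, -0.001]
contact_force: [0.8, 2.5, 7.7]
opening: 0.216
clock: 9.4
tool_pos: [0.6525, -0.21, 0.1313]
eef_rot: [1.0, -0.001, 0.001, 0.001]
contact_force: [-1.4, -4.0, 7.5]
opening: 0.216
```

Tracking is good with the forces small, so I go on with the second turn.

```bash
python3 -m pendant '[[[0,0,0],[-0.0064,-0.0126,0],0],[[0,0,0],[-0.0163,-0.0225,0],0],[[0,0,0],[-0.0289,-0.0289,0],0],[[0,0,0],[-0.0428,-0.0311,0],0],[[0,0,0],[-0.0567,-0.0289,0],0],[[0,0,0],[-0.0693,-0.0225,0],0],[[0,0,0],[-0.0792,-0.0126,0],0],[[0,0,0],[-0.0856,0,0],0],[[0,0,0],[-0.0878,0.0139,0],0],[[0,0,0],[-0.0856,0.0278,0],0]]'
python3 -m pendant '[[[0,0,0],[0.0064,0.0126,0],0],[[0,0,0],[0.0163,0.0225,0],0],[[0,0,0],[0.0289,0.0289,0],0],[[0,0,0],[0.0428,0.0311,0],0],[[0,0,0],[0.0567,0.0289,0],0],[[0,0,0],[0.0693,0.0225,0],0],[[0,0,0],[0.0792,0.0126,0],0],[[0,0,0],[0.0856,0,0],0],[[0,0,0],[0.0878,-0.0139,0],0],[[0,0,0],[0.0856,-0.0278,0],0]]'
python3 -m pendant '[[[0,0,0],[-0.001,-0.0025,0],0],[[0,0,0],[-0.002,-0.005,0],0],[[0,0,0],[-0.002,-0.005,0],0],[[0,0,0],[-0.002,-0.005,0],0],[[0,0,0],[-0.002,-0.005,0],0]]'
```

```text
clock: 10.4
tool_pos: [0.5661, -0.2357, 0.1312]
eef_rot: [1.0, 0.0, -0.0, -0.001]
contact_force: [0.7, 2.8, 7.6]
opening: 0.219
clock: 11.4
tool_pos: [0.6526, -0.2103, 0.1313]
eef_rot: [1.0, -0.001, 0.001, 0.001]
contact_force: [-0.7, -3.9, 9.1]
opening: 0.219
clock: 11.9
tool_pos: [0.6504, -0.2043, 0.1313]
eef_rot: [1.0, -0.0, 0.0, 0.0]
contact_force: [0.6, -0.3, 8.4]
opening: 0.219
```

The TCP is back within 0.6 mm of the stop reference. One last look with the wrist and scene cameras.

```bash
python3 - <<'E'
from plant import r
import cv2,numpy as np
w=r.snapshot("wrist")["image"];a=r.snapshot("scene")["image"]
z=np.hstack([cv2.resize(w,(400,300)),cv2.resize(a,(400,300))])
b=r.snapshot("side")["image"]
z=np.vstack([z,np.hstack([cv2.resize(a[215:305,150:270],(400,300),interpolation=3),cv2.resize(b[130:280,200:400],(400,300),interpolation=3)])])
cv2.imwrite("pics/end.png",z[:,:,::-1]);s=r.get_state();print(s["tool_pos"],s["contact_force"],s["opening"])
E
```

```text
[ 0.65038297 -0.20430727  0.13126352] [-0.73079389 -0.22892115  8.09475197] 0.2177599118975353
```

View pics/end.png

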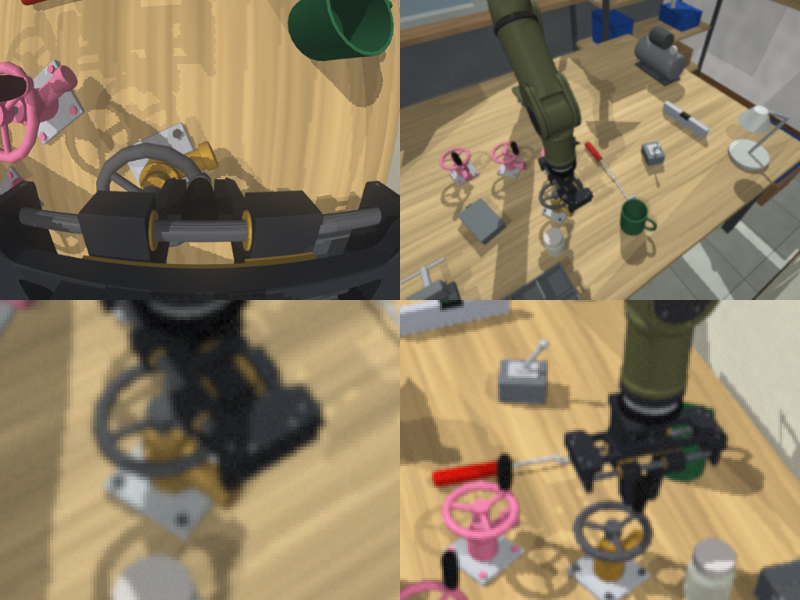

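The wrist view shows the handle held between the pads at (200,205), over the stub. The toggle leans away at side-crop (540,347), and the bystanders look unmoved. Handing in.

```bash
python3 -c "
from plant import r
print(r.finish_job());print(r.get_state()['tool_pos'])"
```

```text
the job is handed in; nothing more can be done
None
the job is handed in; nothing more can be done
```

The job is done and handed in at about 12 s on the robot's clock; the hand-in gives no verdict.

I pushed the toggle over to off. Then I gripped the black handle of the brass valve and turned it clockwise about 0.69 turn to its stop, where it held still against about 6.5 N. From there I backed it off two full turns and kept hold of the handle.

- **Valve setting:** the grasp point ended within 0.6 mm of where it was at the stop, which is under 1 degree of wheel angle. The handle stands over the outlet stub in the wrist picture.
- **Grip:** 25 N commanded, and the opening reads 19 mm on the 20 mm handle. I had no direct reading of the finger force.
- **Toggle and bench:** the toggle leans away from the robot and the other things look unmoved in the last pictures, but I did not measure them.
- **Small disagreements:** the first position of the valve axis was about 2–3 mm off, corrected with the wrist camera. The tool sat about 3 mm off its commanded position in y while gripping. An upward force of about 8 N on the tool remained at the end, well below the limits. I did not find its cause.

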